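Right the tipped spray can and close up the rack

TASK

One spray can in the rack has tipped over and leans out over the front rod. Stand it upright on the rack's bed, between its standing neighbours, let go of it, and then slide the rack's stop along until all four cans stand snugly together against the fixed end plate. Leave all cans upright in the lane, and do not knock the neighbours over or disturb the hammer, wire spool and carton lying around the rack.

Things in the scene. Friction and masses are not known exactly. Their poses are not given: they have to be found in the camera images.
- lane_mid (a point): Point on the top face of the fixed steel rack's bed, midway across the lane; the bed's top is 6 mm above the table. y runs along the lane towards the parked stop, x across it, away from the front rod (roughly away from the robot), z up. The lane is 51 mm wide, with a lip 10 mm high (above the bed) at the rear, x = +25.5 mm. Bed from y = -170 to +246 mm.
- front_rod (a point): On the axis of the rack's front rod: round, 10 mm diameter, along the lane on the robot's side, its axis 30.5 mm from the lane's middle line and 33 mm above the bed.
- end_plate (a point): On the inner face of the fixed end plate that closes the lane, 150 mm from lane_mid along the lane's -y; the plate is 75 mm tall.
- tipped_mid (a point): The can's centre, half-way up its axis; z runs from base to cap. Tipped aerosol can, 45 mm diameter up to 114 mm from the base, then a black cap of 33 mm; 150 mm long, about 0.16 kg. Leans 50 degrees across the lane: lower edge on the bed near the rear lip, side on the front rod, cap out forward (rack's -x). At least 38 mm free on each side of it along the lane.
- can_a_mid (a point): The can's centre, half-way up its axis; z runs from base to cap. Aerosol can like the tipped one (45 mm diameter, 150 mm tall), standing upright in the lane: the one nearest the fixed end plate.
- can_b_mid (a point): The can's centre, half-way up its axis; z runs from base to cap. Aerosol can like the tipped one (45 mm diameter, 150 mm tall), standing upright in the lane: the one between can a and the tipped can.
- can_c_mid (a point): The can's centre, half-way up its axis; z runs from base to cap. Aerosol can like the tipped one (45 mm diameter, 150 mm tall), standing upright in the lane: the one between the tipped can and the sliding stop.
- stop (a joint): Travel (m) of the grey sliding stop; 0 = parked, grows as it nears the end plate (lane's -y). Its pushing face (44 mm wide, 64 mm tall) is at lane y = 0.155 minus this. With the four upright cans touching in a row it reads about 0.125 (to 0.127 if they stand staggered); travel limit 0.150. It stays where it is left (friction about 2 N).
- stop_grip (a point): Point on the axis of the stop's upright black handle: a round grip of 22 mm diameter, this point 125 mm above the table, the grip spans 89 to 151 mm above the table; it stands 55 mm behind the stop's pushing face. Moves with the stop.
- hammer: Bystander, 240 mm hammer lying on the table in front of the rack (robot side); leave it.
- spool: Bystander, wire spool of 90 mm diameter and 45 mm height on the table behind the rack; leave it. Origin at the centre of its underside.
- carton: Bystander, cardboard box 60 x 90 x 50 mm high on the table behind the rack; leave it. Origin at the centre of its underside.
Not all that is in view belongs to the job. What is shaped like the part that bears can_a_mid but orange or yellow is not meant.

How it is judged (in metres and radians):
On the way, in this order (a step that is already met when the one before it is completed fails the run):
1. the tipped can stands upright on the rack's bed in the lane, released (angle between tipped_mid's own z axis and vertical below 0.1 rad and x of tipped_mid in the frame of lane_mid between -0.012 and 0.012 m and z of tipped_mid in the frame of lane_mid between 0.069 and 0.081 m and contact force between the fingers and tipped below 0.1 N), for 0.3 s.
2. the stop has closed up the row (reads over 0.115) (value of joint stop above 0.115 m), for 0.2 s.
At the end, for the whole second after the job is handed in: All four cans stand upright (within 6 degrees) and at rest on the bed, within 12 mm of the lane's middle line and 6 mm of standing height, the righted one third from the end plate (lane y -60 to -15 mm); the stop reads over 0.115, leaving about 10 mm of slack at most (angle between each of can_a_mid, can_b_mid, tipped_mid, can_c_mid's own z axis and vertical below 0.1 rad and x of can_a_mid in the frame of lane_mid between -0.012 and 0.012 m and z of can_a_mid in the frame of lane_mid between 0.069 and 0.081 m and x of can_b_mid in the frame of lane_mid between -0.012 and 0.012 m and z of can_b_mid in the frame of lane_mid between 0.069 and 0.081 m and x of tipped_mid in the frame of lane_mid between -0.012 and 0.012 m and z of tipped_mid in the frame of lane_mid between 0.069 and 0.081 m and x of can_c_mid in the frame of lane_mid between -0.012 and 0.012 m and z of can_c_mid in the frame of lane_mid between 0.069 and 0.081 m and value of joint stop above 0.115 m and y of tipped_mid in the frame of lane_mid between -0.06 and -0.015 m and linear speed of each of can_a, can_b, tipped, can_c below 0.02 m/s); the robot touches nothing.
It fails at once if a standing neighbour is knocked over (tilted over 35 degrees) (angle between any of can_a_mid, can_b_mid, can_c_mid's own z axis and vertical above 0.6 rad).
It fails at once if the hammer, spool or carton is moved more than 25 mm (distance of any of hammer, spool, carton from where it was at the start of the episode above 0.025 m).
It also fails if it takes over 51 s, if anything falls off the work surface, if the arm or the gripper's body presses on something with over 40 N, if the wrist force passes 120 N, or if a joint passes its speed limit or range.

ROBOT

A 6-joint arm with a two-finger parallel gripper is mounted at the origin on the work surface. World frame = base frame: x ahead of the robot, y to its left, z up, the work surface at z = 0. Lengths are in mm, angles in rad, forces in N, time in s.
With the tool pointing down it reaches from about 300 to 775 mm from the base axis. Payload 14.6 kg.
Tool frame: the origin (TCP) lies on the front face of the gripper's body, between the roots of the fingers; the fingertips stand 97 mm ahead of it and the grasp point (between the pads) lies 78 mm ahead of it; z points along the fingers, y is the line along which they close (so a half turn about z gives the same grasp; the last joint's range is limited). The gripper opens to 94 mm and grips with 3 to 60 N. Pads are 16 mm wide; open, the fingers measure 119 mm over their backs; the gripper's body (75 mm by 177 mm) begins 78 mm behind the grasp point.
Start: joints at [-1.41, 0.3, 1.521, -0, 1.321, -0.067], TCP at [124.203, -535.783, 302.646] pointing down, gripper open.
Joint ranges: [-3.03, 3.03], [-0.79, 2.21], [0.23, 2.52], [-1.04, 4.18], [0, 3.07], [-2.55, 2.55]. Speed limits (rad/s): [2.22, 2.22, 2.57, 3.14, 3.14, 3.14].

INTERFACE

Orientations are given as [roll, pitch, yaw] about the fixed x, y, z axes, in that order (R = Rz(yaw) Ry(pitch) Rx(roll)).
In Python, from cell import * gives the robot as it stands.
- The arm moves only by the tool carry_out, never from a script. Its arguments are lists of equal length, an entry for each row: "slide": the shift along the world's x, y, z scaled (see below), a list of three; "dr": the turn, a rotation vector about the world's x, y, z scaled (see below), a list of three; "gripper": the opening in per cent of the stroke, from 0 (shut) to 100 (fully open). A call has 1 to 10 rows; each row is the pose to reach, as a shift and turn from the pose commanded when the call began, turning the shorter way round; what a row does not reach only later rows make up. The controller multiplies each number of a shift by 0.25 m and each number of a turn by 360 degrees. A row lasts 1/12 s, in which the tool goes at most 41.7 mm and 7.16 degrees, less where a joint would pass 70% of its speed; a pose out of reach is approached as far as the arm can. A call with a number of a shift or a turn outside -1 to 1 is refused whole. A call with a gripper value outside its range is refused whole. The fingers move at their own pace and stop on an object; "newtons" is the grip in N (left out, the last holds). Time passes only in rows, so rows that repeat a pose let the fingers close. It gives the time, the measured TCP pose, the force, the opening and the grip force at its end, in the units of the state.
- read_state(): the state, without advancing time (a new reading comes with each control period).
- camera(name): name is "scene" or "top"; returns the picture (420x560x3 uint8, red, green, blue); there is no depth.
- camera_model(name): a dict with "vfov" (degrees; the focal length in pixels is half the picture's height over the tangent of half this angle, whatever the lens; pixels are square), "cx", "cy" (the principal point, pixels), "R" (3x3) and "t" (3): a world point X has camera coordinates R X + t. Camera axes: x right, y down, z forward; pixel columns grow to the right and rows downward; lengths in mm; the calibration is good to about 2 mm. A picture is of the moment at which its call begins. camera_model takes no time and is no camera call.
- sign_off(): hands the job in; it is judged then, once.
The state is a dict: "clock": time; "joints": joint angles; "qd": joint speeds; "effort": joint torques, N m; "eef_pos": TCP position; "eef_rot": TCP orientation; "wrist_force": force on the tool from outside, world axes, zero at the start; "moment": the same for the moment, N m; "finger_gap": finger opening in mm; "finger_force": force on a finger pad.
Only numpy, scipy, OpenCV 4.12 (cv2) and the standard library are available. Lean on these libraries where they do the work, as an engineer would, in place of code of your own. Each camera call takes 0.05 s, during which the arm holds its last target. There are 200 camera calls.

## Working session

There is one attempt and no reset: what is moved stays moved. The work goes in short steps, Python scripts to look and compute and a tool call to move; the robot and the scene stay as the last step left them, time stands still between calls to the robot, and variables do not carry over. Pictures are saved under pics/ and viewed, at most 10 in all, crops included, and the job is handed in when it is done.

Besides the shell and the picture viewer there is one more tool, called after "Emit:" as name(argument=value, ...), one argument or row to a line, values as JSON. carry_out: Moves the arm, as the interface text tells. Its arguments: {"type":"object","properties":{"slide":{"type":"array","items":{"type":"array","items":{"type":"number","minimum":-1,"maximum":1}}},"dr":{"type":"array","items":{"type":"array","items":{"type":"number","minimum":-1,"maximum":1}}},"gripper":{"type":"array","items":{"type":"number"}},"newtons":{"type":"number"}},"required":["slide","dr","gripper"]}

```bash
ls; mkdir -p pics
python3 - <<'E'
from cell import *
import cv2
for n in("scene","top"):
    cv2.imwrite(f"pics/{n}0.png",camera(n)[:,:,::-1]); print(n,camera_model(n))
print(read_state())
E
```

```text
pics
scene {'vfov': 56.79190270735431, 'cx': 276.53440665945385, 'cy': 215.60124691410707, 'R': array([[ 0.56021031,  0.82829981, -0.00915593],
       [ 0.69624789, -0.47682945, -0.53653756],
       [-0.44877978,  0.29419907, -0.84382677]]), 't': array([-274.8586042 , -332.15337736,  970.42883497])}
top {'vfov': 54.798246979745656, 'cx': 273.477534971012, 'cy': 202.13199629355685, 'R': array([[-0.0278148 , -0.9996118 , -0.00160674],
       [-0.99317793,  0.0278178 , -0.11324207],
       [ 0.11324281, -0.00155402, -0.99356613]]), 't': array([-15.1342917 , 566.3801486 , 765.95845314])}
{'clock': 0.1, 'joints': array([-1.40958129e+00,  3.00453054e-01,  1.52153683e+00, -4.08684891e-05,
        1.32069104e+00, -6.65603897e-02]), 'qd': array([ 0.00055741,  0.0003332 ,  0.00043251, -0.00144389, -0.0011965 ,
        0.00036845]), 'effort': array([ 1.16351348e-03, -5.32649231e+01, -3.53287303e+01,  7.09242490e-02,
        2.34777981e-02, -5.34850994e-05]), 'eef_pos': array([ 124.18569218, -535.65613538,  302.11488741]), 'eef_rot': array([-3.14050416e+00, -3.28839727e-05,  2.27785546e-01]), 'wrist_force': array([-0.08865443,  0.48730992, -0.29595504]), 'moment': array([ 0.010855  ,  0.00851303, -0.0177261 ]), 'finger_force': 0.0, 'finger_gap': 93.81313522186736}
```

View pics/scene0.png

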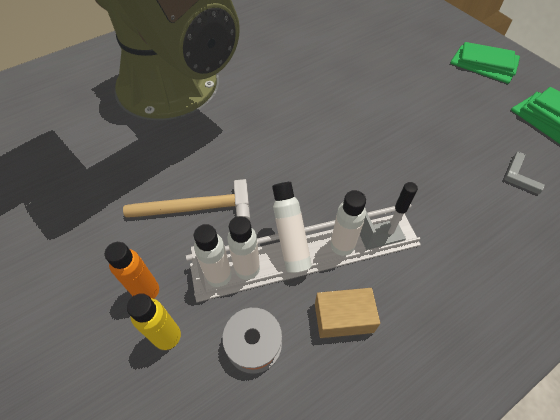

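View pics/top0.png

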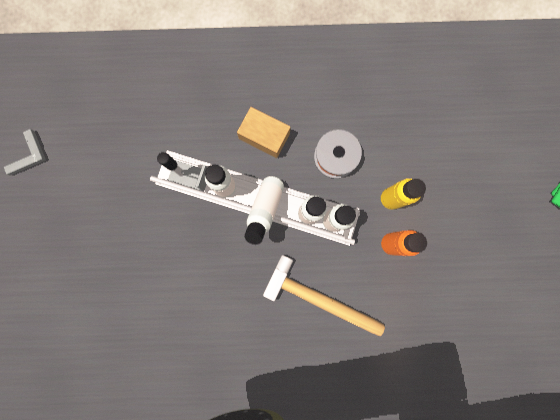

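Both views show the rack: top caps a (344,216), b (316,206), c (215,175), tipped cap (255,232), handle (166,160); in the scene view a (206,236), b (240,228), c (354,200), tipped (283,190), handle (406,198).

```bash
cat > h.py <<'E'
import numpy as np, cv2
from cell import *
def ray(n,p):
    m=camera_model(n); f=210/np.tan(np.radians(m['vfov']/2))
    R=np.array(m['R']);t=np.array(m['t'])
    d=R.T@np.array([(p[0]-m['cx'])/f,(p[1]-m['cy'])/f,1.]); return -R.T@t, d/np.linalg.norm(d)
def onz(n,p,z):
    o,d=ray(n,p); return o+d*(z-o[2])/d[2]
def proj(n,X):
    m=camera_model(n); f=210/np.tan(np.radians(m['vfov']/2))
    c=np.array(m['R'])@X+m['t']; return c[:2]/c[2]*f+[m['cx'],m['cy']]
def tri(p,q):
    a,u=ray("top",p);b,v=ray("scene",q)
    s=np.linalg.lstsq(np.c_[u,-v],b-a,rcond=None)[0]
    P,Q=a+u*s[0],b+v*s[1]; return (P+Q)/2,np.linalg.norm(P-Q)
def blobs(img,lo,hi,box,amin):
    x0,y0,x1,y1=box; m=cv2.inRange(img,np.array(lo),np.array(hi)); k=np.zeros_like(m);k[y0:y1,x0:x1]=m[y0:y1,x0:x1]
    n,l,s,c=cv2.connectedComponentsWithStats(k)
    return [(c[i].round(1).tolist(),s[i].tolist()) for i in range(1,n) if s[i][4]>=amin],k
E
python3 - <<'E'
from h import *
T=cv2.imread("pics/top0.png");S=cv2.imread("pics/scene0.png")
print(T[216,344],T[280,150],T[160,166],S[236,206],S[300,50])
for n,im,b in(("top",T,(150,140,365,250)),("scene",S,(185,170,425,260))):
    for r in blobs(im,(0,0,0),(28,28,28),b,30)[0]: print(n,r)
    r,k=blobs(im,(170,170,170),(255,255,255),(140,140,370,250) if n=="top" else (180,170,425,300),30)
    im2=cv2.resize(im[130:260,140:370] if n=="top" else im[170:305,180:430],None,fx=3.2,fy=3.2,interpolation=cv2.INTER_CUBIC)
    cv2.imwrite(f"pics/{n}z.png",im2)
E
```

```text
[58 57 60] [121 120 127] [67 68 71] [48 48 50] [103 105 108]
top ([170.5, 163.7], [164, 157, 12, 13, 61])
scene ([404.1, 200.9], [396, 188, 20, 25, 265])
scene ([352.4, 209.3], [344, 200, 21, 16, 157])
scene ([241.0, 236.7], [230, 230, 21, 12, 126])
scene ([207.3, 245.3], [197, 239, 20, 12, 129])
```

View pics/topz.png

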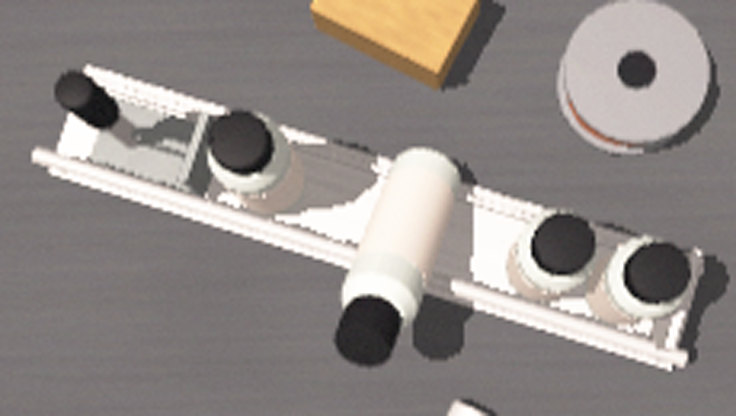

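The zoom shows the front rod from crop (38,156) to (682,360), the caps, and the tipped can lying square across the lane. Now I'll measure.

Run:
```python
from h import *
T=cv2.imread("pics/top0.png");S=cv2.imread("pics/scene0.png")
for n,im,b in(("top",T,(150,140,365,250)),("scene",S,(185,170,425,260))):
  for lo,hi in((40,75),(0,75)):
    for r in blobs(im,(lo,)*3,(hi,)*3,b,60)[0]: print(n,lo,r)
A=onz("top",(151.9,178.7),39);B=onz("top",(353,242.5),39);print(A,B,np.linalg.norm(A-B))
```

```text
top 40 ([285.4, 147.9], [278, 140, 16, 18, 114])
top 40 ([338.5, 151.5], [333, 147, 12, 10, 91])
top 40 ([358.5, 163.9], [348, 148, 17, 28, 94])
top 40 ([162.7, 157.2], [157, 152, 12, 12, 85])
top 40 ([214.1, 172.3], [205, 165, 18, 18, 215])
top 40 ([315.9, 205.7], [307, 197, 19, 19, 280])
top 40 ([345.6, 214.6], [336, 206, 20, 19, 284])
top 40 ([358.8, 224.3], [353, 210, 12, 33, 161])
top 40 ([276.9, 232.0], [269, 222, 19, 20, 262])
top 40 ([252.4, 235.7], [245, 226, 17, 19, 184])
top 0 ([285.4, 147.9], [278, 140, 16, 18, 114])
top 0 ([338.5, 151.5], [333, 147, 12, 10, 91])
top 0 ([358.5, 163.9], [348, 148, 17, 28, 94])
top 0 ([167.1, 161.0], [157, 152, 20, 18, 201])
top 0 ([215.3, 173.5], [205, 165, 21, 20, 261])
top 0 ([315.5, 206.0], [306, 197, 20, 19, 296])
top 0 ([344.9, 214.8], [335, 206, 21, 19, 309])
top 0 ([358.8, 224.3], [353, 210, 12, 33, 161])
top 0 ([254.5, 233.2], [245, 223, 20, 22, 340])
top 0 ([276.9, 232.0], [269, 222, 19, 20, 262])
scene 40 ([283.3, 185.8], [272, 182, 20, 12, 72])
scene 40 ([410.6, 186.6], [403, 182, 15, 10, 106])
scene 40 ([355.1, 198.2], [344, 190, 22, 17, 272])
scene 40 ([228.6, 219.2], [185, 206, 66, 28, 493])
scene 40 ([204.5, 233.1], [193, 224, 24, 19, 321])
scene 40 ([265.0, 232.2], [257, 228, 18, 10, 120])
scene 0 ([282.6, 190.8], [272, 182, 22, 19, 330])
scene 0 ([405.6, 197.1], [395, 182, 23, 32, 424])
scene 0 ([353.9, 202.5], [343, 190, 23, 26, 463])
scene 0 ([231.9, 223.7], [185, 206, 67, 37, 674])
scene 0 ([205.5, 237.1], [193, 224, 25, 27, 503])
scene 0 ([265.0, 232.2], [257, 228, 18, 10, 120])
[618.02116264 206.82173473  39.        ] [ 482.25803799 -182.19381344   39.        ] 412.02514818470706
```

Run:
```python
from h import *
for n,p,q in(("a",(345.5,214.8),(204.5,233.3)),("c",(214.2,172.8),(355,198.3)),("grip",(162.7,157.2),(410.2,187)),("b",(315.8,205.9),(240,225.5))):
    z=151 if n=="grip" else 156
    print(n,onz("top",p,z).round(1),onz("scene",q,z).round(1),[x if np.isscalar(x) else x.round(1) for x in tri(p,q)])
A=onz("top",(151.9,178.7),39);B=onz("top",(353,242.5),39)
e=(A-B)/np.linalg.norm(A-B);n=np.array([e[1],-e[0],0]);print("y",e,"x",n,np.degrees(np.arctan2(e[1],e[0])))
for nm,p in(("a",(345.5,214.8)),("b",(315.8,205.9)),("c",(214.2,172.8))):
    X=onz("top",p,156);print(nm,(X-A)@n,(X-A)@e)
X=onz("top",(162.7,157.2),151);print("grip",(X-A)@n,(X-A)@e)
# tipped cap: silhouette
print(tri((253.3,235.5),(283.2,186)), tri((254.5,233.2),(282.6,190.8)))
# tipped body axis lower end in top (crop 430,160 ->)
print(onz("top",(140+405/3.2,130+225/3.2),70))
```

```text
a [ 527.2 -149.4  156. ] [ 530.9 -150.1  156. ] [array([ 527.7, -149.8,  151.1]), np.float64(0.9273712934291811)]
c [603.9  67.2 156. ] [605.6  67.  156. ] [array([604.5,  67.9, 153.9]), np.float64(0.813893079355793)]
grip [634.2 155.  151. ] [635.4 154.4 151. ] [array([634.7, 155.6, 149.3]), np.float64(0.24355657602923708)]
b [ 543.4 -100.8  156. ] [ 548.5 -101.3  156. ] [array([ 544.4, -100.6,  149.6]), np.float64(1.9011300116115815)]
y [0.32950203 0.94415487 0.        ] x [ 0.94415487 -0.32950203  0.        ] 70.76144618371984
a 31.596355109207053 -366.23340660572507
b 30.87277108594955 -315.0470488659777
c 32.64617445827193 -136.4600449573606
grip 32.309925036199246 -43.583988977383704
(array([499.3029354 ,   7.27136453, 114.72153604]), np.float64(2.7188695818105906)) (array([503.058834  ,   4.62181255, 107.52819725]), np.float64(0.8604828417132173))
[565.2237138  -17.99607349  70.        ]
```

```bash
cat >> h.py <<'E'
from scipy.spatial.transform import Rotation as Rn
LM=np.array([565.2,-43.3,6.]); Y=np.array([.3310,.9436,0]); Xl=np.array([.9436,-.3310,0])
def W(x,y,z): return LM+Xl*x+Y*y+np.array([0,0,z])
def cmd(tcp,tilt):  # tilt deg: fingers pointing to +lane x
    s=read_state(); R0=Rn.from_euler('xyz',s['eef_rot'])
    Rt=Rn.from_rotvec(-np.radians(tilt)*Y)*Rn.from_euler('xyz',[np.pi,0,np.arctan2(-Xl[0],Xl[1])+np.pi/2])
    if (Rt*R0.inv()).magnitude()>2: Rt=Rt*Rn.from_euler('z',np.pi)
    return ((tcp-s['eef_pos'])/250).round(4),((Rt*R0.inv()).as_rotvec()/2/np.pi).round(4),Rt.as_euler('xyz').round(3)
U=np.array([-.766,.643])
def axis(s): return 31.1+s*U[0],17.2+s*U[1]
E
python3 - <<'E'
from h import *
x,z=axis(92+78+90);print(cmd(W(x,24,z),50),W(x,24,z))
print("pred cap",W(*[axis(132)[0],24,axis(132)[1]]),proj("top",W(axis(132)[0],24,axis(132)[1])),proj("scene",W(axis(132)[0],24,axis(132)[1])))
E
```

```text
(array([ 1.1615,  2.2825, -0.4469]), array([-0.0079, -0.1404, -0.0842]), array([ 3.142, -0.873, -0.337])) [414.562584  34.97426  190.38    ]
pred cap [507.0806768   2.520372  108.076    ] [255.40902432 230.75839335] [282.673921   192.80387747]
```

Emit:
carry_out(
  slide=[
    [0.5,1,0.1],
    [0.5,1,0.1],
    [0.5,1,0.1],
    [0.5,1,0.1],
    [0.5,1,0.1],
    [0.5,1,0.1],
    [0.5,1,0.1],
    [0.5,1,0.1],
  ],
  dr=[
    [0,0,-0.08],
    [0,0,-0.08],
    [0,0,-0.08],
    [0,0,-0.08],
    [0,0,-0.08],
    [0,0,-0.08],
    [0,0,-0.08],
    [0,0,-0.08],
  ],
  gripper=[75,75,75,75,75,75,75,75],
)

```text
clock: 0.77
eef_pos: [250.7, -282.2, 328.3]
eef_rot: [3.141, -0.001, -0.271]
wrist_force: [0.3, 0.3, 0.3]
finger_gap: 70.3
finger_force: 0.0
```

Emit:
carry_out(
  slide=[
    [0.45,1,0],
    [0.45,1,0],
    [0.45,1,0],
    [0.45,1,0],
    [0.45,1,0],
    [0.45,1,0],
    [0.45,1,0],
    [0.45,1,0],
  ],
  dr=[
    [0,0,0],
    [0,0,0],
    [0,0,0],
    [0,0,0],
    [0,0,0],
    [0,0,0],
    [0,0,0],
    [0,0,0],
  ],
  gripper=[75,75,75,75,75,75,75,75],
)

```text
clock: 1.43
eef_pos: [362.7, -33.0, 327.4]
eef_rot: [-3.141, 0.0, -0.271]
wrist_force: [0.6, -0.6, 0.2]
finger_gap: 70.6
finger_force: 0.0
```

Run:
```python
from h import *
x,z=axis(92+78+90);print(cmd(W(x,24,z),50)); s=read_state();print(s['clock'],s['eef_pos'],s['eef_rot'],s['joints'],s['finger_gap'])
```

```text
(array([ 0.2074,  0.2717, -0.5482]), array([-0.0417, -0.1326, -0.01  ]), array([ 3.142, -0.873, -0.337]))
1.4333 [362.7037332  -32.95719351 327.43861625] [-3.14109810e+00  4.46406204e-04 -2.70754884e-01] [-1.91534079e-01 -1.53189400e-01  1.94863365e+00  5.41900435e-04
  1.34655430e+00  1.64989663e+00] 70.63685521699418
```

Emit:
carry_out(
  slide=[
    [0.2,0.27,-0.2],
    [0.2,0.27,-0.2],
    [0.2,0.27,-0.2],
    [0.2,0.27,-0.2],
    [0.2,0.27,-0.2],
    [0.2,0.27,-0.2],
    [0.2,0.27,-0.2],
    [0.207,0.272,-0.548],
    [0.207,0.272,-0.548],
    [0.207,0.272,-0.548],
  ],
  dr=[
    [-0.0417,-0.1326,-0.01],
    [-0.0417,-0.1326,-0.01],
    [-0.0417,-0.1326,-0.01],
    [-0.0417,-0.1326,-0.01],
    [-0.0417,-0.1326,-0.01],
    [-0.0417,-0.1326,-0.01],
    [-0.0417,-0.1326,-0.01],
    [-0.0417,-0.1326,-0.01],
    [-0.0417,-0.1326,-0.01],
    [-0.0417,-0.1326,-0.01],
  ],
  gripper=[75,75,75,75,75,75,75,75,75,75],
)

```text
clock: 2.27
eef_pos: [405.6, -13.6, 245.8]
eef_rot: [-3.117, -0.832, -0.331]
wrist_force: [-0.6, -0.6, 0.2]
finger_gap: 70.1
finger_force: 0.0
```

Run:
```python
from h import *
for k in(90,0):
    x,z=axis(92+78+k);print(cmd(W(x,24,z),50))
s=read_state();print(s['clock'],s['eef_pos'],s['eef_rot'],s['joints'])
a=camera("top")[100:300,120:400,::-1];b=camera("scene")[100:300,150:430,::-1]
cv2.imwrite("pics/p1.png",cv2.resize(np.vstack([a,b]),None,fx=1.45,fy=1.45))
```

```text
(array([ 0.036 ,  0.1942, -0.2217]), array([-0.0046, -0.0052, -0.004 ]), array([ 3.142, -0.873, -0.337]))
(array([ 0.2962,  0.1029, -0.4531]), array([-0.0046, -0.0052, -0.004 ]), array([ 3.142, -0.873, -0.337]))
2.2667 [405.55244275 -13.56472841 245.79342807] [-3.11670133 -0.83240376 -0.33070109] [-0.04468527 -0.17197454  2.31482247 -0.80394413  0.25940464  2.55218095]
```

View pics/p1.png

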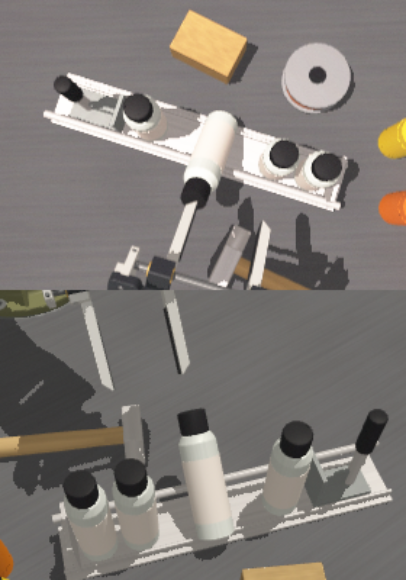

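The arm is clear of the can: the fingers hang in front of it, and nothing has been disturbed. Joint 6 is at its limit with a 50° tilt, so I'll grasp at 30° tilt instead and end at -20°.

```bash
cat >> h.py <<'E'
def tcp_for(gx,y,gz,tilt,back=0):
    t=np.radians(tilt);k=78+back; return W(gx-k*np.sin(t),y,gz+k*np.cos(t))
E
python3 - <<'E'
from h import *
x,z=axis(92);P=tcp_for(x,24,z,30,90);print(P,cmd(P,30))
E
```

```text
[456.7301808   20.182532   227.84826784] (array([ 0.2035,  0.134 , -0.0734]), array([ 0.0132,  0.0474, -0.0034]), array([ 3.142, -0.524, -0.337]))
```

Emit:
carry_out(
  slide=[
    [0,0,0.1],
    [0,0,0.1],
    [0,0,0.1],
    [0.1,0.06,0.1],
    [0.1,0.06,0.1],
  ],
  dr=[
    [0.0132,0.0474,-0.0034],
    [0.0132,0.0474,-0.0034],
    [0.0132,0.0474,-0.0034],
    [0.0132,0.0474,-0.0034],
    [0.0132,0.0474,-0.0034],
  ],
  gripper=[75,75,75,75,75],
)

```text
clock: 2.78
eef_pos: [434.4, 3.9, 273.9]
eef_rot: [-3.138, -0.524, -0.337]
wrist_force: [0.0, 0.5, 0.3]
finger_gap: 70.6
finger_force: 0.0
```

Run:
```python
from h import *
x,z=axis(92);P=tcp_for(x,24,z,30,90);print(P,cmd(P,30));s=read_state();print(s['eef_pos'],s['joints'])
```

```text
[456.7301808   20.182532   227.84826784] (array([ 0.0892,  0.065 , -0.1843]), array([-0.0005,  0.0003, -0.0004]), array([ 3.142, -0.524, -0.337]))
[434.41820826   3.94087417 273.91884713] [-0.01297031 -0.09525196  2.08505845 -0.25525861  0.66508934  2.05609437]
```

Joints are comfortable now. Move to pre-grasp.

Emit:
carry_out(
  slide=[
    [0.089,0.065,-0.184],
    [0.089,0.065,-0.184],
    [0.089,0.065,-0.184],
  ],
  dr=[
    [0,0,0],
    [0,0,0],
    [0,0,0],
  ],
  gripper=[75,75,75],
)

```text
clock: 3.03
eef_pos: [453.5, 19.8, 224.2]
eef_rot: [-3.141, -0.522, -0.335]
wrist_force: [0.3, 0.0, 0.1]
finger_gap: 70.6
finger_force: 0.0
```

Run:
```python
from h import *
x,z=axis(92);P=tcp_for(x,24,z,30,0);print(P,cmd(P,30));s=read_state();print(s['eef_pos'],s['joints'])
a=camera("top")[130:290,160:400,::-1];b=camera("scene")[130:290,170:410,::-1]
cv2.imwrite("pics/p2.png",cv2.resize(np.vstack([a,b]),None,fx=1.85,fy=1.85))
```

```text
[499.1921808   5.287532  149.9059815] (array([ 0.1826, -0.0582, -0.297 ]), array([-0.0002, -0.0002, -0.0004]), array([ 3.142, -0.524, -0.337]))
[453.54472571  19.82794285 224.1508624 ] [ 0.03101069  0.03409785  2.09193092 -0.34737664  0.54966449  2.19085868]
```

View pics/p2.png

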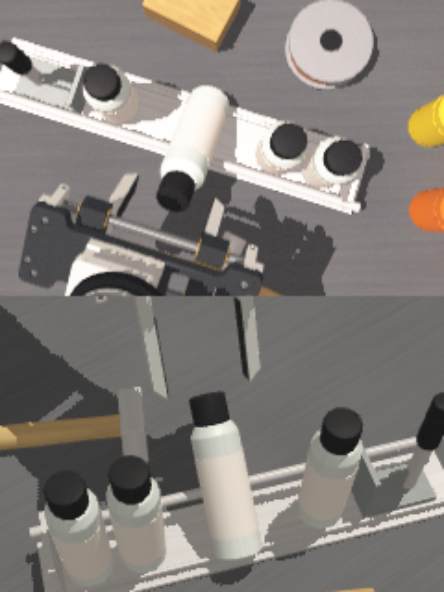

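The fingers straddle the tipped can, symmetric about its cap (crop (177,190) in the top view). Advance 90 mm along the tool axis, then close.

Emit:
carry_out(
  slide=[
    [0.06,-0.019,-0.1],
    [0.12,-0.038,-0.2],
    [0.15,-0.048,-0.25],
    [0.183,-0.058,-0.297],
    [0.183,-0.058,-0.297],
    [0.183,-0.058,-0.297],
  ],
  dr=[
    [0,0,0],
    [0,0,0],
    [0,0,0],
    [0,0,0],
    [0,0,0],
    [0,0,0],
  ],
  gripper=[75,75,75,75,75,75],
)

```text
clock: 3.63
eef_pos: [499.4, 4.5, 153.1]
eef_rot: [-3.139, -0.526, -0.338]
wrist_force: [0.3, 0.7, -0.4]
finger_gap: 70.6
finger_force: 0.0
```

Run:
```python
from h import *
x,z=axis(92);P=tcp_for(x,24,z,30,0);print(P,cmd(P,30));s=read_state();print(s['eef_pos'],s['joints'],s['wrist_force'])
a=camera("top")[130:290,160:400,::-1];b=camera("scene")[130:290,170:410,::-1]
cv2.imwrite("pics/p3.png",cv2.resize(np.vstack([a,b]),None,fx=1.85,fy=1.85))
```

```text
[499.1921808   5.287532  149.9059815] (array([-0.001 ,  0.0031, -0.0129]), array([-0.0002,  0.0005, -0.0002]), array([ 3.142, -0.524, -0.337]))
[499.44431011   4.5010146  153.13056524] [-0.00879635  0.26118754  2.0364052  -0.45119632  0.37509327  2.28102399] [ 0.25569886  0.66412125 -0.36213845]
```

View pics/p3.png

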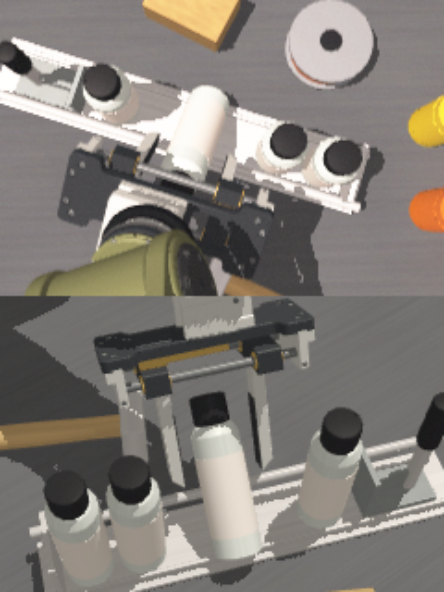

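Fingers straddle the can's shoulder evenly. Close.

Emit:
carry_out(
  slide=[
    [0,0.002,-0.012],
    [0,0.002,-0.012],
    [0,0.002,-0.012],
    [0,0.002,-0.012],
    [0,0.002,-0.012],
    [0,0.002,-0.012],
    [0,0.002,-0.012],
    [0,0.002,-0.012],
  ],
  dr=[
    [0,0,0],
    [0,0,0],
    [0,0,0],
    [0,0,0],
    [0,0,0],
    [0,0,0],
    [0,0,0],
    [0,0,0],
  ],
  gripper=[45,45,40,40,40,40,40,40],
  newtons=30,
)

```text
clock: 4.4
eef_pos: [499.5, 5.5, 149.3]
eef_rot: [-3.139, -0.526, -0.337]
wrist_force: [-2.4, 2.6, 3.8]
finger_gap: 44.7
finger_force: 30.0
```

Run:
```python
from h import *
print(cmd(tcp_for(0,26,92+60,-20),-20)); print(tcp_for(0,26,152,-20))
for t in (30,15,0,-20): print(t,cmd(tcp_for(-35+(30-t)*.7,26,170-(30-t)*.36,t),t)[:2])
```

```text
(array([ 0.398 , -0.1324,  0.3281]), array([ 4.560e-02,  1.316e-01, -1.000e-04]), array([ 3.142,  0.349, -0.337]))
[598.97895616 -27.59667606 231.29602442]
30 (array([0.018 , 0.0009, 0.3771]), array([-0.0003,  0.0005, -0.0003]))
15 (array([ 0.1286, -0.0379,  0.3867]), array([ 0.0135,  0.0398, -0.0003]))
0 (array([ 0.2445, -0.0786,  0.3757]), array([ 0.0273,  0.0791, -0.0002]))
-20 (array([ 0.398 , -0.1324,  0.3281]), array([ 4.560e-02,  1.316e-01, -1.000e-04]))
```

Emit:
carry_out(
  slide=[
    [0,0,0.06],
    [0,0,0.15],
    [0,0,0.25],
    [0,0,0.36],
    [0,0,0.36],
    [0,0,0.36],
  ],
  dr=[
    [0,0,0],
    [0,0,0],
    [0,0,0],
    [0,0,0],
    [0,0,0],
    [0,0,0],
  ],
  gripper=[40,40,40,40,40,40],
)

```text
clock: 4.9
eef_pos: [499.5, 5.4, 239.7]
eef_rot: [-3.138, -0.527, -0.337]
wrist_force: [-0.6, 0.4, -2.8]
finger_gap: 44.6
finger_force: 30.0
```

Run:
```python
from h import *
for t in (30,15,0,-20): print(t,cmd(tcp_for(-38+(30-t)*.76,26,170-(30-t)*.36,t),t)[:2])
```

```text
30 (array([0.0067, 0.0054, 0.0154]), array([-0.0002,  0.0007, -0.0003]))
15 (array([ 0.1207, -0.0346,  0.025 ]), array([ 0.0135,  0.04  , -0.0002]))
0 (array([ 0.2399, -0.0764,  0.014 ]), array([ 0.0273,  0.0793, -0.0001]))
-20 (array([ 0.398 , -0.1319, -0.0336]), array([ 0.0456,  0.1318, -0.    ]))
```

Emit:
carry_out(
  slide=[
    [0.05,-0.015,0.02],
    [0.1,-0.03,0.025],
    [0.16,-0.05,0.025],
    [0.22,-0.07,0.02],
    [0.28,-0.09,0.01],
    [0.34,-0.11,0],
    [0.398,-0.132,-0.02],
    [0.398,-0.132,-0.02],
    [0.398,-0.132,-0.02],
    [0.398,-0.132,-0.02],
  ],
  dr=[
    [0.006,0.0175,0],
    [0.012,0.035,0],
    [0.018,0.053,0],
    [0.0245,0.071,0],
    [0.031,0.089,0],
    [0.037,0.107,0],
    [0.0425,0.123,0],
    [0.0456,0.1318,0],
    [0.0456,0.1318,0],
    [0.0456,0.1318,0],
  ],
  gripper=[40,40,40,40,40,40,40,40,40,40],
)

```text
clock: 5.73
eef_pos: [598.7, -27.7, 231.8]
eef_rot: [3.14, 0.352, -0.338]
wrist_force: [-0.4, 0.2, -1.8]
finger_gap: 44.9
finger_force: 30.0
```

Run:
```python
from h import *
s=read_state();print(s['clock'],s['eef_pos'],s['eef_rot'],s['joints'],s['wrist_force'],s['finger_gap'])
print(cmd(tcp_for(0,26,152,-20),-20)[:2])
a=camera("top")[130:290,160:400,::-1];b=camera("scene")[130:290,170:410,::-1]
cv2.imwrite("pics/b4.png",camera("scene")[:,:,::-1]);cv2.imwrite("pics/t4.png",camera("top")[:,:,::-1])
cv2.imwrite("pics/p4.png",cv2.resize(np.vstack([a,b]),None,fx=1.85,fy=1.85))
```

```text
5.7333 [598.71365129 -27.7459507  231.77174839] [ 3.13972365  0.35175086 -0.33773436] [-0.12772064  0.60709077  1.27261516  0.07010253  1.60679145  1.77079409] [-0.36586288  0.17127276 -1.76442736] 44.900467976812095
(array([ 0.0011,  0.0006, -0.0019]), array([ 0.0001, -0.0005, -0.    ]))
```

View pics/p4.png

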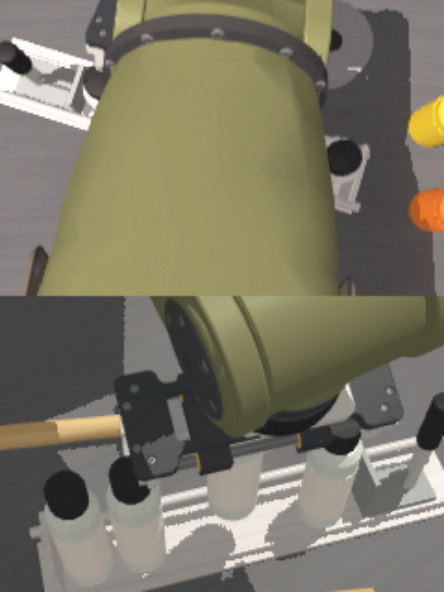

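The can hangs upright from the gripper over the gap, with its base at scene pixel ≈(297,251). Comparing with the prediction.

Run:
```python
from h import *
im=cv2.imread("pics/b4.png")
a=np.linspace(0,2*np.pi,73)
for dx,h in((0,60),(5,60),(0,55)):
    c=np.array([proj("scene",W(dx+22.5*np.cos(t),26+22.5*np.sin(t),h)) for t in a]);print(dx,h,"x",c[:,0].min(),c[:,0].max(),"ymax",c[:,1].max(),c[c[:,1].argmax()])
for dx in(0,3): # side line low and at h+40
  for h in(60,85):
    c=np.array([proj("scene",W(dx+22.5*np.cos(t),26+22.5*np.sin(t),h)) for t in a]);print("sides",dx,h,c[c[:,0].argmin()],c[c[:,0].argmax()])
for r in range(226,258,2): print(r,im[r,274:318:2,1].tolist())
cv2.imwrite("pics/z5.png",cv2.resize(im[200:280,250:340],None,fx=6,fy=6,interpolation=cv2.INTER_CUBIC))
```

```text
0 60 x 281.26947631337913 308.10261631670204 ymax 251.9676207892953 [294.96227439 251.96762079]
5 60 x 282.0495682900924 308.9909519156039 ymax 254.60060422897658 [295.81340598 254.60060423]
0 55 x 281.2661315449842 307.92660837728425 ymax 253.34785139630637 [294.86913721 253.3478514 ]
sides 0 60 [281.26947631 239.9832378 ] [308.10261632 239.97050132]
sides 0 85 [281.28687127 232.53893382] [309.01799672 232.52038097]
sides 3 60 [281.73678181 241.50182788] [308.63476337 241.49012729]
sides 3 85 [281.76988586 234.08994802] [309.57027099 234.07247488]
226 [122, 125, 65, 82, 145, 149, 154, 156, 157, 158, 157, 157, 158, 156, 156, 157, 156, 155, 152, 220, 234, 251]
228 [125, 124, 123, 123, 150, 153, 154, 156, 157, 157, 157, 157, 158, 157, 157, 157, 155, 154, 172, 216, 201, 189]
230 [123, 124, 125, 122, 149, 153, 156, 157, 157, 157, 157, 157, 159, 157, 157, 157, 156, 154, 163, 146, 134, 124]
232 [123, 124, 122, 125, 152, 153, 156, 155, 157, 157, 158, 157, 158, 157, 157, 157, 156, 154, 142, 124, 124, 123]
234 [168, 216, 219, 230, 158, 153, 156, 156, 157, 157, 157, 157, 157, 157, 157, 157, 15
[... 592 characters left out ...]
 234, 235]
246 [162, 156, 137, 138, 139, 139, 150, 150, 152, 153, 155, 155, 154, 154, 153, 153, 199, 234, 234, 233, 232, 230]
248 [137, 138, 138, 138, 138, 140, 231, 151, 153, 153, 154, 154, 154, 154, 153, 196, 233, 231, 230, 230, 230, 232]
250 [139, 141, 149, 234, 232, 230, 231, 231, 213, 176, 154, 154, 153, 193, 226, 230, 231, 233, 233, 232, 233, 233]
252 [232, 230, 230, 231, 233, 234, 233, 233, 232, 231, 228, 228, 230, 233, 233, 232, 232, 233, 234, 234, 235, 234]
254 [232, 232, 162, 158, 137, 137, 135, 154, 229, 231, 233, 232, 233, 233, 234, 234, 234, 234, 234, 234, 235, 138]
256 [231, 137, 136, 138, 139, 139, 139, 137, 137, 157, 163, 234, 234, 233, 234, 233, 235, 234, 233, 231, 159, 132]
```

View pics/z5.png

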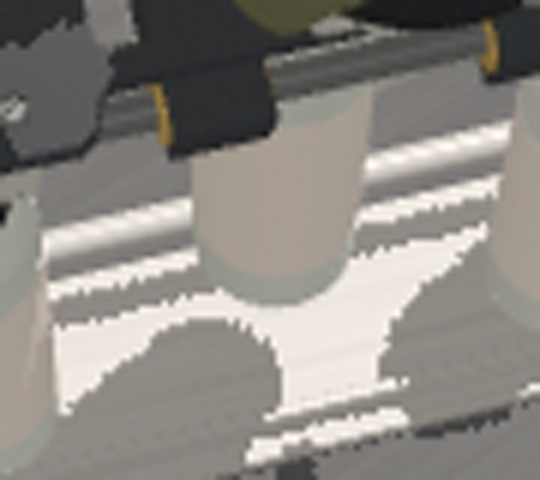

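Prediction and picture agree to about 1 px. Lower.

Emit:
carry_out(
  slide=[
    [0,0,-0.04],
    [0,0,-0.08],
    [0,0,-0.11],
    [0,0,-0.14],
    [0,0,-0.165],
    [0,0,-0.165],
  ],
  dr=[
    [0,0,0],
    [0,0,0],
    [0,0,0],
    [0,0,0],
    [0,0,0],
    [0,0,0],
  ],
  gripper=[40,40,40,40,40,40],
)

```text
clock: 6.43
eef_pos: [598.5, -27.5, 191.1]
eef_rot: [3.141, 0.353, -0.337]
wrist_force: [-0.9, 0.0, -3.2]
finger_gap: 44.7
finger_force: 30.0
```

Emit:
carry_out(
  slide=[
    [0,0,-0.015],
    [0,0,-0.03],
    [0,0,-0.04],
    [0,0,-0.04],
  ],
  dr=[
    [0,0,0],
    [0,0,0],
    [0,0,0],
    [0,0,0],
  ],
  gripper=[40,40,40,40],
)

```text
clock: 6.77
eef_pos: [598.8, -27.5, 182.4]
eef_rot: [3.141, 0.351, -0.337]
wrist_force: [0.6, -0.6, -2.3]
finger_gap: 44.6
finger_force: 30.0
```

Emit:
carry_out(
  slide=[
    [0,0,-0.01],
    [0,0,-0.02],
    [0,0,-0.03],
    [0,0,-0.03],
  ],
  dr=[
    [0,0,0],
    [0,0,0],
    [0,0,0],
    [0,0,0],
  ],
  gripper=[40,40,40,40],
)

```text
clock: 7.1
eef_pos: [598.8, -27.5, 174.8]
eef_rot: [3.141, 0.351, -0.337]
wrist_force: [0.2, -0.2, -2.8]
finger_gap: 44.5
finger_force: 30.0
```

Emit:
carry_out(
  slide=[
    [0,0,-0.006],
    [0,0,-0.012],
    [0,0,-0.012],
  ],
  dr=[
    [0,0,0],
    [0,0,0],
    [0,0,0],
  ],
  gripper=[40,40,40],
)

```text
clock: 7.35
eef_pos: [598.9, -27.6, 172.1]
eef_rot: [3.141, 0.351, -0.337]
wrist_force: [0.1, 0.6, -2.9]
finger_gap: 44.4
finger_force: 30.0
```

Emit:
carry_out(
  slide=[
    [0,0,-0.004],
    [0,0,-0.008],
    [0,0,-0.008],
  ],
  dr=[
    [0,0,0],
    [0,0,0],
    [0,0,0],
  ],
  gripper=[40,40,40],
)

```text
clock: 7.6
eef_pos: [599.1, -27.6, 171.3]
eef_rot: [3.141, 0.35, -0.336]
wrist_force: [-1.8, -0.1, 5.3]
finger_gap: 44.5
finger_force: 30.0
```

Run:
```python
from h import *
im=camera("scene")[:,:,::-1]; cv2.imwrite("pics/z6.png",cv2.resize(im[170:310,190:420],None,fx=3.4,fy=3.4,interpolation=cv2.INTER_CUBIC))
for dx,h in((0,0),(3,0),(0,5)):
    c=np.array([proj("scene",W(dx+22.5*np.cos(t),26+22.5*np.sin(t),h)) for t in np.linspace(0,6.28,73)]);print(dx,h,c[:,0].min(),c[:,0].max(),c[c[:,1].argmax()])
```

```text
0 0 281.23196650760286 306.1304324536131 [293.88110669 267.41670841]
3 0 281.66542039817807 306.61972679322554 [294.35101718 268.91302066]
0 5 281.23488246198735 306.2838783799824 [293.96186673 266.21637419]
```

View pics/z6.png

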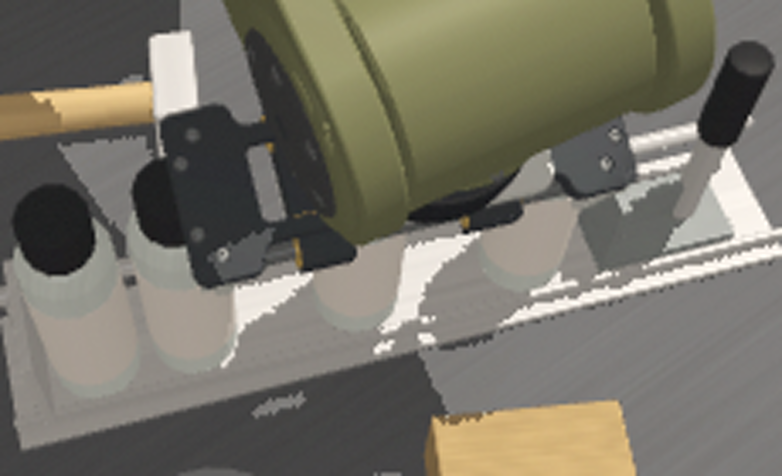

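The can stands on the bed (base bottom at ≈(295,267), as predicted; a contact force has appeared). Release and retreat along the tool axis.

Emit:
carry_out(
  slide=[
    [0,0,0],
    [0,0,0],
    [0,0,0],
    [0,0,0],
    [0,0,0],
    [0,0,0],
    [0,0,0],
    [0,0,0],
  ],
  dr=[
    [0,0,0],
    [0,0,0],
    [0,0,0],
    [0,0,0],
    [0,0,0],
    [0,0,0],
    [0,0,0],
    [0,0,0],
  ],
  gripper=[55,65,65,65,65,65,65,65],
)

```text
clock: 8.32
eef_pos: [598.9, -27.6, 170.3]
eef_rot: [3.141, 0.351, -0.337]
wrist_force: [-0.8, -0.6, 0.5]
finger_gap: 61.5
finger_force: 0.0
```

Emit:
carry_out(
  slide=[
    [0.025,-0.01,0.08],
    [0.05,-0.02,0.16],
    [0.09,-0.03,0.26],
    [0.13,-0.045,0.38],
    [0.13,-0.045,0.5],
    [0.13,-0.045,0.5],
    [0.13,-0.045,0.5],
  ],
  dr=[
    [0,0,0],
    [0,0,0],
    [0,0,0],
    [0,0,0],
    [0,0,0],
    [0,0,0],
    [0,0,0],
  ],
  gripper=[65,65,65,65,65,65,65],
)

```text
clock: 8.9
eef_pos: [631.7, -38.9, 296.7]
eef_rot: [-3.141, 0.348, -0.336]
wrist_force: [0.0, 0.8, -0.5]
finger_gap: 61.0
finger_force: 0.0
```

Run:
```python
from h import *
s=read_state();print(s['clock'],s['eef_pos'],s['joints'])
print(cmd(np.array([634.5,155,320.]),0),cmd(np.array([634.5,155,198.]),0))
```

```text
8.9 [631.65215974 -38.87526006 296.71370127] [-0.13786568  0.63475027  1.07619088  0.06890518  1.77160982  1.77150951]
(array([0.0114, 0.7755, 0.0931]), array([-0.0183, -0.0522, -0.0001]), array([ 3.142,  0.   , -0.337])) (array([ 0.0114,  0.7755, -0.3949]), array([-0.0183, -0.0522, -0.0001]), array([ 3.142,  0.   , -0.337]))
```

Emit:
carry_out(
  slide=[
    [0.01,0.1,0.1],
    [0.011,0.2,0.1],
    [0.011,0.36,0.1],
    [0.011,0.5,0.1],
    [0.011,0.64,0.09],
    [0.011,0.776,0.09],
    [0.011,0.776,0.09],
    [0.011,0.776,0.09],
  ],
  dr=[
    [-0.0183,-0.0522,0],
    [-0.0183,-0.0522,0],
    [-0.0183,-0.0522,0],
    [-0.0183,-0.0522,0],
    [-0.0183,-0.0522,0],
    [-0.0183,-0.0522,0],
    [-0.0183,-0.0522,0],
    [-0.0183,-0.0522,0],
  ],
  gripper=[65,65,65,65,65,65,65,65],
)

```text
clock: 9.57
eef_pos: [633.6, 156.8, 316.1]
eef_rot: [3.14, 0.005, -0.334]
wrist_force: [0.8, 0.4, 0.1]
finger_gap: 61.1
finger_force: 0.0
```

Run:
```python
from h import *
s=read_state();print(s['clock'],s['eef_pos'],s['joints'])
print(cmd(np.array([634.5,155,198.]),0))
a=camera("top")[100:280,120:400,::-1];b=camera("scene")[130:310,170:450,::-1]
cv2.imwrite("pics/p7.png",cv2.resize(np.vstack([a,b]),None,fx=1.65,fy=1.65))
```

```text
9.5667 [633.62811522 156.79023262 316.09102044] [1.86211688e-01 5.29001973e-01 1.17025984e+00 9.96226477e-04
 1.44782235e+00 2.09072722e+00]
(array([ 0.0035, -0.0072, -0.4724]), array([ 0.    , -0.0009, -0.0006]), array([ 3.142,  0.   , -0.337]))
```

View pics/p7.png

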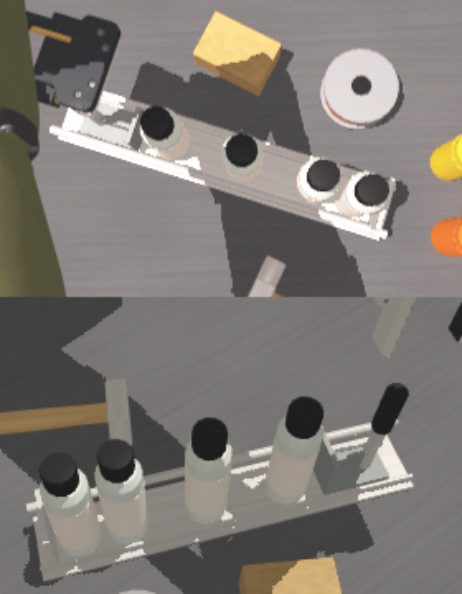

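All four cans are upright in the lane. Descend on the handle and grip it.

Emit:
carry_out(
  slide=[
    [0.003,-0.007,-0.12],
    [0.003,-0.007,-0.24],
    [0.003,-0.007,-0.36],
    [0.003,-0.007,-0.43],
    [0.003,-0.007,-0.47],
    [0.003,-0.007,-0.47],
  ],
  dr=[
    [0,0,0],
    [0,0,0],
    [0,0,0],
    [0,0,0],
    [0,0,0],
    [0,0,0],
  ],
  gripper=[65,65,65,65,65,65],
)

```text
clock: 10.17
eef_pos: [634.5, 152.2, 198.0]
eef_rot: [3.139, 0.006, -0.338]
wrist_force: [-0.1, 0.6, -0.5]
finger_gap: 61.1
finger_force: 0.0
```

Emit:
carry_out(
  slide=[
    [0,0,0],
    [0,0,0],
    [0,0,0],
    [0,0,0],
    [0,0,0],
    [0,0,0],
    [0,0,0],
    [0,0,0],
    [0,0,0],
    [0,0,0],
  ],
  dr=[
    [0,0,0],
    [0,0,0],
    [0,0,0],
    [0,0,0],
    [0,0,0],
    [0,0,0],
    [0,0,0],
    [0,0,0],
    [0,0,0],
    [0,0,0],
  ],
  gripper=[45,30,15,15,15,15,15,15,15,15],
  newtons=15,
)

```text
clock: 11.0
eef_pos: [635.0, 153.6, 200.8]
eef_rot: [3.141, 0.003, -0.336]
wrist_force: [-0.5, 1.4, 3.6]
finger_gap: 22.0
finger_force: 15.0
```

Run:
```python
from h import *
s=read_state();print(s['clock'],s['eef_pos'],s['finger_gap'],s['finger_force'],s['wrist_force'])
for d in(40,80,100,110,118,125): print(d,(-Y*d/250).round(3))
```

```text
11.0 [635.03541739 153.55621512 200.75313465] 22.02555984833041 15.000380873680115 [-0.47928796  1.3813675   3.61830935]
40 [-0.053 -0.151 -0.   ]
80 [-0.106 -0.302 -0.   ]
100 [-0.132 -0.377 -0.   ]
110 [-0.146 -0.415 -0.   ]
118 [-0.156 -0.445 -0.   ]
125 [-0.166 -0.472 -0.   ]
```

Emit:
carry_out(
  slide=[
    [-0.005,-0.015,0],
    [-0.011,-0.03,0],
    [-0.016,-0.045,0],
    [-0.021,-0.06,0],
    [-0.026,-0.075,0],
    [-0.032,-0.09,0],
    [-0.037,-0.106,0],
    [-0.042,-0.121,0],
    [-0.048,-0.136,0],
    [-0.053,-0.151,0],
  ],
  dr=[
    [0,0,0],
    [0,0,0],
    [0,0,0],
    [0,0,0],
    [0,0,0],
    [0,0,0],
    [0,0,0],
    [0,0,0],
    [0,0,0],
    [0,0,0],
  ],
  gripper=[15,15,15,15,15,15,15,15,15,15],
)

```text
clock: 11.83
eef_pos: [621.7, 115.4, 200.7]
eef_rot: [-3.141, 0.002, -0.337]
wrist_force: [2.1, 2.9, 5.6]
finger_gap: 22.0
finger_force: 15.0
```

Emit:
carry_out(
  slide=[
    [-0.005,-0.015,0],
    [-0.011,-0.03,0],
    [-0.016,-0.045,0],
    [-0.021,-0.06,0],
    [-0.026,-0.075,0],
    [-0.032,-0.09,0],
    [-0.037,-0.106,0],
    [-0.042,-0.121,0],
    [-0.048,-0.136,0],
    [-0.053,-0.151,0],
  ],
  dr=[
    [0,0,0],
    [0,0,0],
    [0,0,0],
    [0,0,0],
    [0,0,0],
    [0,0,0],
    [0,0,0],
    [0,0,0],
    [0,0,0],
    [0,0,0],
  ],
  gripper=[15,15,15,15,15,15,15,15,15,15],
)

```text
clock: 12.67
eef_pos: [608.5, 77.6, 200.7]
eef_rot: [-3.141, 0.002, -0.337]
wrist_force: [3.1, 2.9, 6.1]
finger_gap: 21.9
finger_force: 15.0
```

Run:
```python
from h import *
s=read_state();print(s['clock'],s['eef_pos'],s['wrist_force'],"travel",210-(s['eef_pos']-LM)@Y,"x",(s['eef_pos']-LM)@Xl)
T=camera("top");S=camera("scene")
for r in blobs(S,(0,0,0),(75,75,75),(185,130,425,260),100)[0]: print("scene",r)
for r in blobs(T,(0,0,0),(75,75,75),(200,140,380,250),100)[0]: print("top",r)
```

```text
12.6667 [608.52308102  77.64836451 200.74380486] [3.12365148 2.88724632 6.10466708] travel 81.53318342848337 x 0.8457505935348735
scene ([206.9, 158.9], [185, 130, 56, 68, 2739])
scene ([362.5, 168.4], [303, 130, 122, 94, 3825])
scene ([311.3, 211.9], [301, 199, 22, 26, 434])
scene ([283.1, 218.1], [273, 205, 22, 27, 467])
scene ([219.3, 227.4], [185, 207, 84, 47, 2430])
top ([279.0, 177.2], [226, 140, 100, 76, 3011])
top ([217.2, 205.3], [200, 192, 33, 36, 401])
top ([345.1, 214.6], [335, 206, 21, 19, 287])
top ([359.5, 223.2], [353, 210, 14, 33, 159])
top ([296.0, 238.7], [262, 219, 79, 31, 1187])
```

Emit:
carry_out(
  slide=[
    [-0.004,-0.011,0],
    [-0.008,-0.023,0],
    [-0.012,-0.034,0],
    [-0.016,-0.045,0],
    [-0.02,-0.057,0],
    [-0.024,-0.068,0],
    [-0.028,-0.079,0],
    [-0.032,-0.091,0],
    [-0.036,-0.102,0],
    [-0.04,-0.113,0],
  ],
  dr=[
    [0,0,0],
    [0,0,0],
    [0,0,0],
    [0,0,0],
    [0,0,0],
    [0,0,0],
    [0,0,0],
    [0,0,0],
    [0,0,0],
    [0,0,0],
  ],
  gripper=[15,15,15,15,15,15,15,15,15,15],
)

```text
clock: 13.6
eef_pos: [598.7, 49.5, 200.8]
eef_rot: [-3.141, 0.002, -0.337]
wrist_force: [5.2, 3.7, 4.7]
finger_gap: 21.3
finger_force: 15.0
```

Emit:
carry_out(
  slide=[
    [-0.003,-0.008,0],
    [-0.005,-0.015,0],
    [-0.008,-0.023,0],
    [-0.011,-0.03,0],
    [-0.011,-0.03,0],
  ],
  dr=[
    [0,0,0],
    [0,0,0],
    [0,0,0],
    [0,0,0],
    [0,0,0],
  ],
  gripper=[15,15,15,15,15],
)

```text
clock: 14.02
eef_pos: [596.7, 44.4, 200.8]
eef_rot: [-3.136, 0.0, -0.336]
wrist_force: [14.8, 22.9, -2.0]
finger_gap: 21.9
finger_force: 15.0
```

Run:
```python
from h import *
s=read_state();print(s['clock'],s['eef_pos'],s['wrist_force'],"travel",210-(s['eef_pos']-LM)@Y,"x",(s['eef_pos']-LM)@Xl)
S=camera("scene")
for r in blobs(S,(0,0,0),(75,75,75),(185,130,425,260),100)[0]: print("scene",r)
```

```text
14.0167 [596.70026472  44.3510874  200.7904151 ] [14.76048204 22.93515008 -2.00467798] travel 116.86584630492467 x 0.7111398595699967
scene ([204.6, 156.9], [185, 130, 50, 68, 2322])
scene ([338.9, 172.3], [278, 130, 142, 99, 4166])
scene ([289.0, 216.7], [280, 203, 22, 26, 393])
scene ([211.9, 226.9], [185, 207, 64, 48, 1938])
scene ([261.8, 222.6], [251, 210, 22, 26, 475])
```

Run:
```python
from h import *
S0=cv2.imread("pics/scene0.png");S=camera("scene")[:,:,::-1].copy();T=camera("top")[:,:,::-1].copy();cv2.imwrite("pics/s8.png",S);cv2.imwrite("pics/t8.png",T)
for n,im in(("old",S0),("new",S)):
    for c,st in blobs(im,(0,0,0),(30,30,30),(185,170,425,260),60)[0]:
        X=onz("scene",c,137)-LM; print(n,c,st,(X@Xl).round(1),(X@Y).round(1))
for c,st in blobs(T,(0,0,0),(75,75,75),(200,140,380,250),60)[0]:
    X=onz("top",c,154)-LM; print("top",c,st,(X@Xl).round(1),(X@Y).round(1))
# end plate ends: rod end B
B=onz("top",(353,242.5),39)-LM;A=onz("top",(151.9,178.7),39)-LM;print(A@Y,B@Y)
print(read_state()['moment'],read_state()['wrist_force'])
```

```text
old [404.1, 200.8] [396, 188, 20, 25, 271] 14.4 197.3
old [352.4, 209.2] [344, 200, 21, 16, 166] 8.2 114.0
old [241.3, 236.3] [230, 229, 22, 13, 143] 10.6 -61.5
old [207.5, 244.6] [196, 237, 22, 14, 156] 11.4 -112.2
top [294.6, 181.9] [257, 140, 84, 71, 2378] 26.5 -15.9
top [285.6, 147.5] [279, 140, 15, 17, 92] 78.2 16.2
top [338.5, 151.4] [333, 147, 12, 10, 90] 99.0 -71.0
top [221.5, 179.9] [200, 175, 39, 10, 228] -7.5 101.9
top [320.8, 209.9] [311, 201, 20, 19, 298] -5.2 -71.5
top [247.1, 218.6] [227, 204, 35, 38, 375] -56.3 40.8
top [352.2, 220.0] [336, 209, 32, 34, 479] -5.4 -126.0
top [307.4, 240.8] [278, 224, 74, 26, 905] -60.8 -65.4
253.49867372667086 -158.51399179040462
[ 3.77103153 -2.43476139 -0.07865903] [15.58752514 23.02594798 -0.6747531 ]
```

The force jump means the row is closed. The rod ends also show my lane origin was 9.5 mm off along y: the stop reads about 0.125 and b is about at its snug position. Relieve the push, open and lift.

Emit:
carry_out(
  slide=[
    [0.003,0.009,0],
    [0.003,0.009,0],
    [0.003,0.009,0],
  ],
  dr=[
    [0,0,0],
    [0,0,0],
    [0,0,0],
  ],
  gripper=[15,15,15],
)

```text
clock: 14.42
eef_pos: [597.0, 45.0, 200.7]
eef_rot: [-3.14, 0.001, -0.336]
wrist_force: [7.5, 8.2, 3.2]
finger_gap: 22.0
finger_force: 15.0
```

Emit:
carry_out(
  slide=[
    [0,0,0],
    [0,0,0],
    [0,0,0],
    [0,0,0],
    [0,0,0],
    [0,0,0],
  ],
  dr=[
    [0,0,0],
    [0,0,0],
    [0,0,0],
    [0,0,0],
    [0,0,0],
    [0,0,0],
  ],
  gripper=[45,50,50,50,50,50],
)

```text
clock: 14.92
eef_pos: [596.3, 44.3, 200.2]
eef_rot: [3.141, 0.004, -0.337]
wrist_force: [-0.3, -0.1, 0.4]
finger_gap: 46.6
finger_force: 0.0
```

Emit:
carry_out(
  slide=[
    [0,0,0.1],
    [0,0,0.2],
    [0,0,0.35],
    [0,0,0.5],
    [-0.2,0.15,0.7],
    [-0.4,0.3,0.8],
    [-0.6,0.45,0.8],
    [-0.6,0.6,0.8],
    [-0.6,0.75,0.8],
    [-0.6,0.75,0.8],
  ],
  dr=[
    [0,0,0],
    [0,0,0],
    [0,0,0],
    [0,0,0],
    [0,0,0],
    [0,0,0],
    [0,0,0],
    [0,0,0],
    [0,0,0],
    [0,0,0],
  ],
  gripper=[50,50,50,50,50,50,50,50,50,50],
)

```text
clock: 15.75
eef_pos: [450.3, 220.3, 399.7]
eef_rot: [-3.141, 0.002, -0.338]
wrist_force: [1.4, -0.0, 1.4]
finger_gap: 47.0
finger_force: 0.0
```

Run:
```python
from h import *
s=read_state();print(s['clock'],s['eef_pos'])
T=camera("top")[:,:,::-1].copy();S=camera("scene")[:,:,::-1].copy()
T0=cv2.imread("pics/top0.png")
for n,im in(("old",T0),("new",T)):
  for c,st in blobs(im,(0,)*3,(75,)*3,(150,140,365,250),100)[0]:
    X=onz("top",c,152)-LM; print(n,c,st,(X@Xl).round(1),(X@Y).round(1))
for c,st in blobs(S,(0,)*3,(75,)*3,(185,170,425,260),100)[0]: print("scene",c,st,((onz("scene",c,148)-LM)@np.c_[Xl,Y]).round(1))
```

```text
15.75 [450.31481558 220.33599703 399.67056325]
old [285.4, 147.9] [278, 140, 16, 18, 114] 77.9 16.5
old [167.1, 161.0] [157, 152, 20, 18, 201] -4.6 200.3
old [215.3, 173.5] [205, 165, 21, 20, 261] -0.1 115.7
old [315.5, 206.0] [306, 197, 20, 19, 296] -1.4 -61.3
old [344.9, 214.8] [335, 206, 21, 19, 309] -0.5 -112.3
old [358.8, 224.3] [353, 210, 12, 33, 161] -8.7 -138.8
old [254.5, 233.2] [245, 223, 20, 22, 340] -75.5 21.7
old [276.9, 232.0] [269, 222, 19, 20, 262] -62.3 -13.1
new [285.5, 147.9] [278, 140, 16, 18, 111] 78.0 16.3
new [229.8, 180.6] [222, 173, 15, 16, 142] -4.2 88.6
new [271.5, 193.1] [262, 185, 19, 19, 237] -3.0 15.3
new [296.5, 200.7] [287, 192, 19, 19, 264] -2.5 -28.4
new [321.2, 209.7] [312, 201, 20, 19, 279] -4.4 -72.2
new [351.2, 220.3] [336, 209, 29, 34, 474] -6.1 -124.9
new [236.9, 239.0] [184, 221, 105, 29, 2031] -93.5 46.5
scene [267.5, 198.8] [185, 170, 163, 73, 6381] [-37.4  -9.2]
scene [202.5, 235.4] [190, 223, 25, 26, 499] [   0.8 -116. ]
```

Cans are evenly spaced about 44 mm apart. One quick check that can a is on the end plate: compare its position with the plate's top edge.

Run:
```python
from h import *
T=camera("top");S=camera("scene")
for x in(-24,24):
  for z in (75,):
    print("top",x,[(y,int(T[tuple(proj("top",W(x,y,z)).round().astype(int)[::-1])][1])) for y in range(-172,-120,3)])
    print("scene",x,[(y,int(S[tuple(proj("scene",W(x,y,z)).round().astype(int)[::-1])][1])) for y in range(-172,-120,3)])
# bed far end & near end at x=+15, z=0 (old image)
T0=cv2.imread("pics/top0.png")
print([(y,int(T0[tuple(proj("top",W(10,y,0)).round().astype(int)[::-1])][1])) for y in range(225,268,3)])
```

```text
top -24 [(-172, 122), (-169, 119), (-166, 121), (-163, 122), (-160, 121), (-157, 119), (-154, 68), (-151, 64), (-148, 64), (-145, 116), (-142, 251), (-139, 205), (-136, 172), (-133, 173), (-130, 172), (-127, 238), (-124, 199), (-121, 209)]
scene -24 [(-172, 113), (-169, 112), (-166, 113), (-163, 111), (-160, 111), (-157, 109), (-154, 109), (-151, 110), (-148, 111), (-145, 108), (-142, 174), (-139, 137), (-136, 113), (-133, 26), (-130, 25), (-127, 22), (-124, 26), (-121, 23)]
top 24 [(-172, 123), (-169, 121), (-166, 122), (-163, 122), (-160, 119), (-157, 66), (-154, 104), (-151, 66), (-148, 66), (-145, 146), (-142, 246), (-139, 252), (-136, 140), (-133, 208), (-130, 157), (-127, 162), (-124, 140), (-121, 177)]
scene 24 [(-172, 107), (-169, 108), (-166, 105), (-163, 102), (-160, 103), (-157, 105), (-154, 57), (-151, 58), (-148, 123), (-145, 123), (-142, 123), (-139, 117), (-136, 113), (-133, 126), (-130, 141), (-127, 141), (-124, 141), (-121, 142)]
[(225, 99), (228, 25), (231, 29), (234, 29), (237, 17), (240, 24), (243, 21), (246, 29), (249, 47), (252, 74), (255, 78), (258, 79), (261, 75), (264, 71), (267, 66)]
```

The plate's inner face is at about -139.5 in my frame, and can a at about -117 touches it. The row is snug, so I'm handing in.

```bash
python3 -c "
from cell import *
print(sign_off())"
```

```text
the job is handed in; nothing more can be done
None
```

The tipped can was stood upright and released, and the stop was slid until all four cans stood snug against the end plate (stop at about 0.125 m by my estimate). The job is handed in; no verdict was returned, and joint 6 briefly read 2.552 against its 2.55 limit early in the run, which could count as a range violation.

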